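Push a coaster out over the end of a serving board

TASK

A coaster lies flat on the serving board, and a pudding cup stands off each end of the board. With the fingertips, push the coaster along the board towards the golden-topped pudding until about a third of its width hangs out over that end of the board, so that somebody can later take hold of it there. Only push it: never lift it, do not let it stick out over the board's long sides, leave the board, the two puddings and the glass where they stand, and draw the hand clear at the end.

Things in the scene. Friction and masses are not known exactly. Their poses are not given: they have to be found in the camera images.
- coaster: round beech coaster, 104 mm across and 11 mm thick, 0.04 to 0.08 kg, lying loose on the serving board near its middle. Origin: centre of its underside (16 mm above the counter while it lies on the board); z up. A light sideways push slides it
- board: pale rectangular wooden serving board lying loose on the counter, flat top, 172 mm along its x axis, 262 mm along its y axis (the long one), 16 mm thick, 0.8 kg. Origin: centre of its underside; so its two short ends lie at y = +131 mm and y = -131 mm in its own frame and its top at z = 16 mm. It may be turned up to 16 degrees on the counter
- golden_pudding: cream-coloured dessert cup with a golden yellow topping, 78 mm across, 82 mm tall, loose, about 0.25 to 0.28 m from the board's middle off one of its short ends (either one). Shows which end is meant. Origin: centre of its underside
- dark_pudding: dark grey dessert cup with a dark chocolate topping, 78 mm across, 80 mm tall, loose, off the other short end of the board at a like distance. Bystander. Origin: centre of its underside
- glass: small clear drinking glass, 64 mm across, 80 mm tall, loose, about 0.2 m from the board's middle beyond its far long side. Bystander. Origin: centre of its underside
Not all that is in view belongs to the job. Leave any pink look-alike of the coaster alone.

How it is judged:
By the outcome, as a careful person would: the job done as asked, in the order asked, and still so for the second after the job is handed in, with the robot touching nothing.
It also fails if it takes over 48 s, if anything falls off the work surface, if the arm or the gripper's body presses on something with over 40 N, if the wrist force passes 120 N, or if a joint passes its speed limit or range.

ROBOT

A 6-joint arm with a two-finger parallel gripper is mounted at the origin on a cart in front of the work surface, level with it; the furniture and walls round the work are solid. World frame = base frame: x ahead of the robot, y to its left, z up, the work surface at z = 0. Lengths are in m, angles in rad, forces in N, time in s.
With the tool pointing down it reaches from about 0.35 to 0.975 m from the base axis. Payload 4.9 kg.
Tool frame: the origin (TCP) lies on the centre line of the jaws, within the pads' length; the fingertips stand 14 mm ahead of it and the grasp point (between the pads) lies 5 mm behind it; y points along the fingers, z is the direction in which the jaws open and shut, and the axes are right-handed (so a half turn about y gives the same grasp; the last joint's range is limited). The gripper opens to 85 mm and grips with 20 to 120 N. Pads are 22 mm wide; open, the fingers measure 114 mm over their backs; the gripper's body (76 mm by 85 mm) begins 54 mm behind the grasp point. The pads swing forward as they close: fully open they stand 13 mm farther back than shut.
Start: joints at [1.188, 0.053, 1.613, -0, 1.476, -0.119], TCP at [0.163, 0.603, 0.216] pointing down, gripper open.
Joint ranges: [-3.01, 3.01], [-1.01, 2.22], [0.06, 2.58], [-1.02, 4.17], [0.09, 2.62], [-3.14, 3.14]. Speed limits (rad/s): [2.57, 2.57, 3.14, 3.14, 3.14, 3.14].

INTERFACE

Orientations are given as a rotation vector (axis times angle).
In Python, from station import ctrl gives the robot as it stands.
- The arm moves only by the tool servo_tool, never from a script. Its arguments are lists of equal length, an entry for each row: "delta_pos": the shift along the tool's x, y, z in m, a list of three; "dr": the turn, a rotation vector about the tool's x, y, z in degrees, a list of three; "grip": the opening, from 0 (shut) to 1 (fully open). In form: {"delta_pos": [[x, y, z], ...], "dr": [[rx, ry, rz], ...], "grip": [grip, ...]}. A call has 1 to 5 rows; each row shifts and turns the pose as measured when the row begins, along the tool's axes as they then stand; what a row does not reach is not made up. A row lasts 1/8 s, in which the tool goes at most 62.5 mm and 10.7 degrees, less where a joint would pass 70% of its speed; a pose out of reach is approached as far as the arm can. A call is refused whole if a number of a shift passes 0.0625 or a number of a turn 10.7, either way. A call with a gripper value outside its range is refused whole. The fingers move at their own pace and stop on an object; "grip_force" is the grip in N (left out, the last holds). Time passes only in rows, so rows that do not move let the fingers close. It gives the time, the measured TCP pose, the force and the opening at its end, in the units of the state.
- ctrl.get_obs(): the state, without advancing time (a new reading comes with each control period).
- ctrl.get_image(name): name is "scene" or "top" or "wrist"; returns the picture (384x512x3 uint8, red, green, blue); there is no depth.
- ctrl.camera_params(name): a dict with "fovy" (degrees; the focal length in pixels is half the picture's height over the tangent of half this angle, whatever the lens; pixels are square), "cx", "cy" (the principal point, pixels), "eye" and "rotation" of the camera in the world. Camera axes: x right, y down, z forward; pixel columns grow to the right and rows downward; lengths in m; the calibration is good to about 2 mm. The wrist camera is an equidistant fisheye: a pixel r from the principal point sees the ray r / f radians off the axis. A picture is of the moment at which its call begins: read the wrist's pose just before it. camera_params takes no time and is no camera call; for the wrist camera it gives the pose at the moment of the call.
- ctrl.finish_job(): hands the job in, once; it reports no verdict.
Trained networks look in the newest picture that a camera, given by its name, has taken for a name from the list of things; names that differ only in an ending like _2 or _b are one class to them, and where a whole thing is asked for, a point or a joint stands for the part that bears it (a point fixed in the world has none). Each returns a list of dicts, best first, with "score" (0 to 1); they miss things now and then, are a little off and sometimes report something else, mostly with a low value. They report only what shows in the picture. A call takes as long as a camera call. They do not tell look-alikes from the thing itself.
- ctrl.masks_of(camera, label): "pixels" (384x512 bool, what is visible of it) and "extent" ([left, top, right, bottom] in pixels, round what is visible of it).
The state is a dict: "t": time; "q": joint angles; "dq": joint speeds; "effort": joint torques, N m; "tool_pos": TCP position; "tool_rot": TCP orientation; "contact_force": force on the tool from outside, world axes, zero at the start; "wrist_torque": the same for the moment, N m; "opening": finger opening in m.
Only numpy, scipy, OpenCV 4.12 (cv2) and the standard library are available. Lean on these libraries where they do the work, as an engineer would, in place of code of your own. Each camera call takes 0.05 s, during which the arm holds its last target.

## Working session

There is one attempt and no reset: what is moved stays moved. The work goes in short steps, Python scripts to look and compute and a tool call to move; the robot and the scene stay as the last step left them, time stands still between calls to the robot, and variables do not carry over. Pictures are saved under pics/ and viewed, and the job is handed in when it is done.

Besides the shell and the picture viewer there is one more tool, called by a JSON object that holds its "method" and its "body", one argument or row to a line. servo_tool: Moves the arm, as the interface text tells. Its arguments: {"type":"object","properties":{"delta_pos":{"type":"array","items":{"type":"array","items":{"type":"number"}}},"dr":{"type":"array","items":{"type":"array","items":{"type":"number"}}},"grip":{"type":"array","items":{"type":"number"}},"grip_force":{"type":"number"}},"required":["delta_pos","dr","grip"]}

```bash
mkdir -p pics; ls
python3 - <<'E'
from station import ctrl
import cv2
o=ctrl.get_obs();print(o)
for n in("scene","top"):
    im=ctrl.get_image(n);cv2.imwrite(f"pics/{n}0.png",im[:,:,::-1]);print(n,ctrl.camera_params(n))
E
```

```text
pics
{'t': 0.0, 'q': array([ 1.18798827e+00,  5.33616509e-02,  1.61432918e+00,  1.94560802e-05,
        1.47599881e+00, -1.19014710e-01]), 'dq': array([ 1.05627232e-03, -1.71667054e-06,  1.74316783e-03,  4.52759823e-04,
       -1.06778599e-04,  6.35515710e-04]), 'effort': array([ 5.70767170e-04, -3.93689740e+01, -3.70172453e+01, -7.98731116e-05,
        7.26113882e-03, -1.41425568e-05]), 'tool_pos': array([0.16271656, 0.60275403, 0.21473907]), 'tool_rot': array([-1.56288779,  0.207558  , -0.20670844]), 'contact_force': array([-0.03986594, -0.15035762,  0.05312264]), 'wrist_torque': array([-0.0413169 , -0.0008023 , -0.00917738]), 'opening': 0.08548209931377714}
scene {'fovy': 53.03189959047879, 'cx': 258.6143792502332, 'cy': 187.28142986245138, 'eye': array([ 0.20359954, -0.40955205,  0.65222744]), 'rotation': array([-2.19575338,  0.67175872, -0.28433266])}
top {'fovy': 46.094676209709945, 'cx': 262.5980942999793, 'cy': 183.75834481217154, 'eye': array([0.39688376, 0.1658421 , 1.14947979]), 'rotation': array([-2.12465812,  2.11613352, -0.16575036])}
```

View pics/scene0.png

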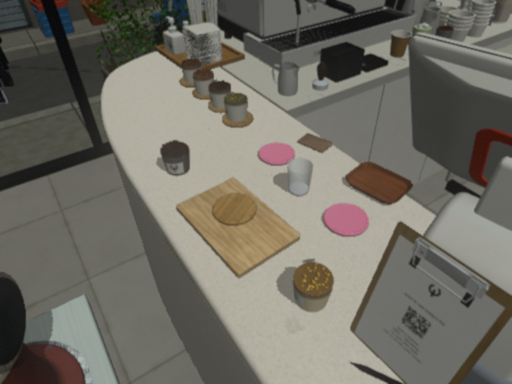

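View pics/top0.png

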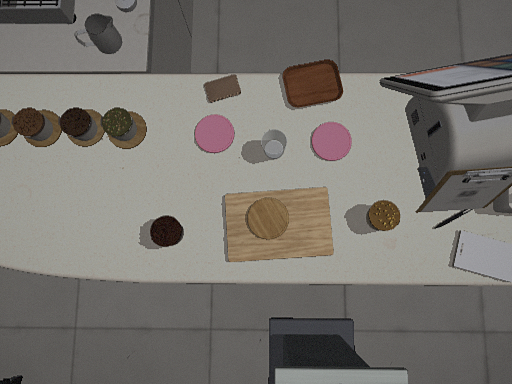

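The scene view shows the board at (238,225), the beech coaster at (235,208), and the golden pudding at (313,285). The top view shows the board at (280,224), the coaster at (267,218), golden at (384,215), and dark at (167,231). The pink discs are decoys. Next I'll get metric positions.

```bash
cat > h.py <<'E'
import numpy as np, cv2
from scipy.spatial.transform import Rotation as R
from station import ctrl
def K(p):
    f=192/np.tan(np.radians(p['fovy']/2)); return f
def unproj(p,uv,z):
    uv=np.atleast_2d(np.asarray(uv,float)); f=K(p)
    d=np.c_[(uv[:,0]-p['cx'])/f,(uv[:,1]-p['cy'])/f,np.ones(len(uv))]
    d=d@R.from_rotvec(p['rotation']).as_matrix().T
    e=p['eye']; s=(z-e[2])/d[:,2]
    return (e+s[:,None]*d)[:,:2]
def proj(p,X):
    X=np.atleast_2d(X); c=(X-p['eye'])@R.from_rotvec(p['rotation']).as_matrix(); f=K(p)
    return np.c_[p['cx']+f*c[:,0]/c[:,2],p['cy']+f*c[:,1]/c[:,2]]
def outline(m):
    c,_=cv2.findContours(m.astype(np.uint8),cv2.RETR_EXTERNAL,cv2.CHAIN_APPROX_NONE)
    return max(c,key=cv2.contourArea)[:,0,:]
def look(cam,labels=("board","coaster","golden_pudding","dark_pudding","glass"),save=None):
    im=ctrl.get_image(cam); p=ctrl.camera_params(cam); out={}
    if save: cv2.imwrite(save,im[:,:,::-1])
    for l in labels:
        out[l]=ctrl.masks_of(cam,l)
    return im,p,out
E
python3 - <<'E'
from h import *
print(R.from_rotvec(ctrl.get_obs()['tool_rot']).as_matrix().round(3))
for cam in("top","scene"):
    im,p,o=look(cam)
    print(cam,"tcp px",proj(p,ctrl.get_obs()['tool_pos']))
    for l,ds in o.items():
        for d in ds[:3]:
            c=outline(d['pixels']); 
            print(l,round(d['score'],2),np.array(d['extent']).round(0),d['pixels'].sum(),end=' ')
            if l in('board',):
                w=unproj(p,c,.016).astype(np.float32); r=cv2.minAreaRect(w*1000); print(r)
            elif l=='coaster':
                w=unproj(p,c,.027).astype(np.float32); print(cv2.fitEllipse(w*1000))
            else:
                w=unproj(p,c,.08).astype(np.float32);print(cv2.minEnclosingCircle(w*1000))
E
```

```text
[[ 0.965 -0.001  0.261]
 [-0.261 -0.002  0.965]
 [-0.    -1.    -0.002]]
top tcp px [[ 48.63188079 383.55914151]]
board 0.93 [225. 186. 334. 261.] 5751 ((497.709716796875, 149.0406494140625), (173.9500274658203, 263.0287170410156), 4.655673503875732)
coaster 0.93 [195. 114. 236. 157.] 1196 ((728.9579467773438, 315.1020812988281), (99.18358612060547, 101.6845703125), 109.76319885253906)
coaster 0.8 [310. 122. 350. 159.] 1203 ((708.2086181640625, 14.442065238952637), (97.84799194335938, 101.22520446777344), 77.34506225585938)
coaster 0.76 [245. 196. 286. 240.] 1360 ((510.5708923339844, 176.47169494628906), (100.75385284423828, 102.68798065185547), 161.84532165527344)
dark_pudding 0.86 [149. 216. 183. 243.] 782 ((473.8572082519531, 415.451416015625), 39.82331085205078)
glass 0.71 [260. 126. 290. 161.] 564 ((687.1179809570312, 160.46652221679688), 36.90967559814453)
scene tcp px [[ 12.33020342 104.809844  ]]
board 0.93 [177. 179. 300. 280.] 5604 ((493.4082336425781, 147.06517028808594), (180.5971221923828, 274.5174865722656), 4.364226818084717)
coaster 0.95 [261. 142. 294. 167.] 644 ((716.9244995117188, 297.0475158691406), (96.37698364257812, 105.20763397216797), 142.7793731689453)
coaster 0.78 [322. 202. 369. 237.] 1187 ((697.5992431640625, -0.3060309886932373), (99.01578521728516, 103.50460815429688), 123.19953918457031)
coaster 0.71 [212. 192. 254. 223.] 1156 ((508.407470703125, 173.8168182373047), (101.21503448486328, 110.64097595214844), 160.46986389160156)
golden_pudding 0.62 [293. 261. 336. 311.] 1656 ((495.6734313964844, -118.90782928466797), 55.7755126953125)
dark_pudding 0.8 [161. 140. 188. 175.] 860 ((456.9549560546875, 371.90179443359375), 78.73056030273438)
glass 0.87 [289. 160. 314. 196.] 816 ((662.9150390625, 135.2375946044922), 70.3587875366211)
```

```bash
cat >> h.py <<'E'
TH=np.radians(4.6); G=np.array([np.sin(TH),-np.cos(TH),0]); L=np.array([np.cos(TH),np.sin(TH),0]); BC=np.array([.4965,.1485,0])
RT=np.c_[G,[0,0,-1],L]
def fr(x): d=np.asarray(x)-np.r_[BC[:2],0][:len(x)]; return d@G[:len(x)],d@L[:len(x)]
def plan(target,n,step=.055,rot=10.):
    o=ctrl.get_obs(); P=o['tool_pos'].copy(); r=R.from_rotvec(o['tool_rot']); print('at',P.round(4),'along/lat',np.round(fr(P),4),'op',o['opening'],'F',o['contact_force'].round(1),'t',o['t'])
    for i in range(n):
        d=target-P; k=np.linalg.norm(d); s=d*min(1,step/max(k,1e-9))
        rv=(r.inv()*R.from_matrix(RT)).as_rotvec(degrees=True); a=np.linalg.norm(rv); rr=rv*min(1,rot/max(a,1e-9))
        print((r.inv().apply(s)).round(4).tolist(),rr.round(1).tolist())
        P=P+s; r=r*R.from_rotvec(rr,degrees=True)
def W(al,la,z): return BC+al*G+la*L+[0,0,z]
E
python3 - <<'E'
from h import *
plan(W(-.095,.0145,.15),10)
E
```

```text
at [0.163  0.6034 0.216 ] along/lat [-0.4802 -0.296 ] op 0.08567062009199983 F [-0.1 -0.3  0.4] t 0.7
[0.0465, 0.0073, -0.0284] [-0.0, 10.0, -0.0]
[0.0508, 0.0073, -0.0199] [-0.0, 10.0, -0.0]
[0.0534, 0.0073, -0.0108] [-0.0, 10.0, -0.0]
[0.0545, 0.0073, -0.0013] [-0.0, 10.0, -0.0]
[0.0539, 0.0073, 0.0081] [-0.0, 10.0, -0.0]
[0.0517, 0.0073, 0.0174] [-0.0, 10.0, -0.0]
[0.0479, 0.0073, 0.0261] [-0.0, 10.0, -0.0]
[0.0426, 0.0073, 0.034] [-0.0, 0.3, -0.0]
[0.0424, 0.0073, 0.0342] [-0.0, -0.0, -0.0]
[0.0032, 0.0005, 0.0026] [-0.0, -0.0, -0.0]
```

Three things could be the coaster: top-view pixels (215,134) and (331,141), which are pink and lie on the counter, and (267,218), which is beech-coloured and lies on the board. The third one fits. I'll confirm it in an enlarged crop.

```bash
python3 -c "
import cv2
a=cv2.imread('pics/top0.png')[100:280,140:410];cv2.imwrite('pics/crop0.png',cv2.resize(a,None,fx=2.8,fy=2.8,interpolation=cv2.INTER_CUBIC))"
```

```text
(no output)
```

View pics/crop0.png

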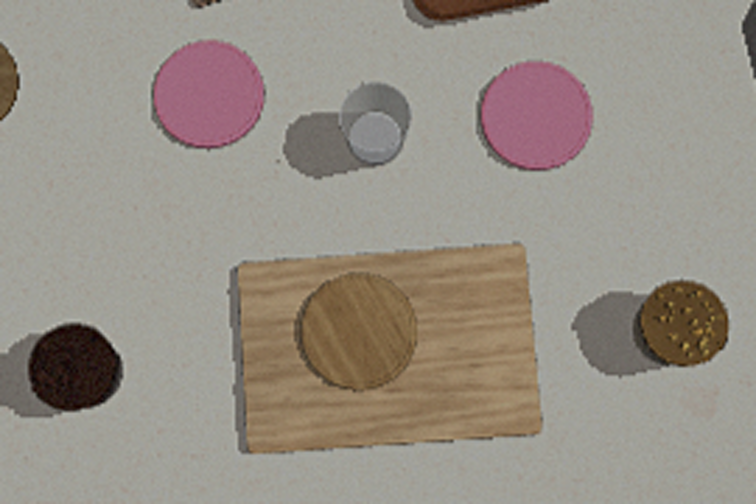

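{"method": "servo_tool", "body": {
  "delta_pos": [
    [0.0465,0.0073,-0.0284],
    [0.0508,0.0073,-0.02],
    [0.0534,0.0073,-0.0108],
    [0.0545,0.0073,-0.0013],
    [0.054,0.0073,0.008]
  ],
  "dr": [
    [0,10,0],
    [0,10,0],
    [0,10,0],
    [0,10,0],
    [0,10,0]
  ],
  "grip": [0.7,0.7,0.7,0.7,0.7]
}}

```text
t: 1.32
tool_pos: [0.3519, 0.4015, 0.1801]
tool_rot: [-1.372, 0.898, -0.899]
contact_force: [1.1, 0.7, 1.1]
opening: 0.0598
```

Run:
```python
from h import *
plan(W(-.095,.0145,.15),6)
```

```text
at [0.3519 0.4015 0.1801] along/lat [-0.2638 -0.1239] op 0.05983357774888993 F [1.1 0.7 1.1] t 1.325
[0.0511, 0.0075, 0.0188] [-0.1, 10.0, -0.1]
[0.0471, 0.0075, 0.0274] [-0.1, 9.1, -0.1]
[0.0421, 0.0075, 0.0345] [-0.0, -0.0, -0.0]
[0.0421, 0.0075, 0.0345] [-0.0, -0.0, -0.0]
[0.0002, 0.0, 0.0002] [-0.0, -0.0, -0.0]
[0.0, 0.0, 0.0] [-0.0, -0.0, -0.0]
```

The crop confirms the beech disc on the board at crop (357,330). Golden is on the right, in the -y direction.

{"method": "servo_tool", "body": {
  "delta_pos": [
    [0.051,0.0075,0.0188],
    [0.047,0.0075,0.0274],
    [0.042,0.0075,0.0345],
    [0.042,0.0075,0.0345],
    [0,0,0]
  ],
  "dr": [
    [0,10,0],
    [0,9,0],
    [0,0,0],
    [0,0,0],
    [0,0,0]
  ],
  "grip": [0.7,0.7,0.7,0.7,0.7]
}}

```text
t: 1.95
tool_pos: [0.5082, 0.2359, 0.1499]
tool_rot: [-1.231, 1.16, -1.16]
contact_force: [-0.3, 0.5, -0.8]
opening: 0.0596
```

Run:
```python
from h import *
plan(W(-.095,.0145,.06),4,.05)
for c in("scene","top","wrist"): cv2.imwrite(f"pics/{c}1.png",ctrl.get_image(c)[:,:,::-1])
```

```text
at [0.5082 0.2359 0.1499] along/lat [-0.0862  0.0187] op 0.059588854378223 F [-0.3  0.5 -0.8] t 1.95
[-0.0046, 0.0497, -0.0027] [-0.3, -0.9, -0.3]
[-0.0039, 0.0402, -0.0019] [0.0, 0.0, -0.0]
[0.0, 0.0, 0.0] [0.0, 0.0, -0.0]
[0.0, 0.0, 0.0] [0.0, 0.0, -0.0]
```

View pics/wrist1.png

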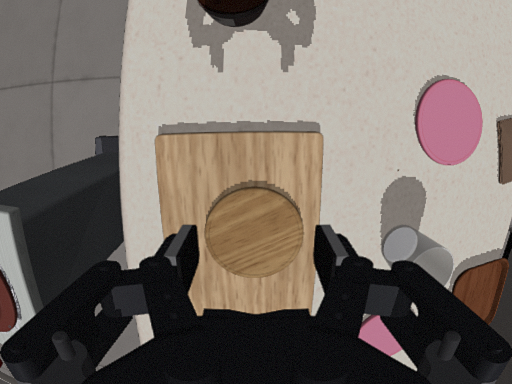

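View pics/scene1.png

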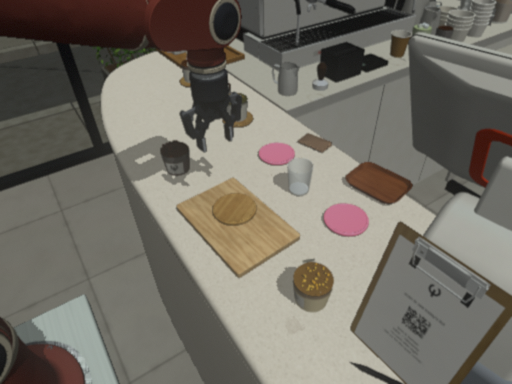

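The wrist view shows the fingers astride the coaster's width and square to the board. I'll descend behind the coaster now.

{"method": "servo_tool", "body": {
  "delta_pos": [
    [-0.007,0.045,-0.003],
    [-0.003,0.04,-0.001],
    [0,0,0]
  ],
  "dr": [
    [0,-0.9,0],
    [0,0,0],
    [0,0,0]
  ],
  "grip": [0.7,0.7,0.7]
}}

```text
t: 2.48
tool_pos: [0.5008, 0.2541, 0.0666]
tool_rot: [-1.237, 1.137, -1.14]
contact_force: [-0.8, 0.3, -0.2]
opening: 0.0601
```

Run:
```python
from h import *
plan(W(-.095,.0145,.036),3,.03)
for c in("scene","wrist"): cv2.imwrite(f"pics/{c}2.png",ctrl.get_image(c)[:,:,::-1])
a=cv2.imread('pics/scene2.png')[120:270,140:340];cv2.imwrite('pics/crop2.png',cv2.resize(a,None,fx=4,fy=4,interpolation=cv2.INTER_CUBIC))
p=ctrl.camera_params('scene');P=ctrl.get_obs()['tool_pos']
for dz in (.014,.008,.003): print(dz,(proj(p,np.array([P+s*.03*L+.011*G-[0,0,dz] for s in(-1,1)]))-[140,120])*4)
```

```text
at [0.5008 0.2541 0.0666] along/lat [-0.1049  0.0127] op 0.06008956507977946 F [-0.8  0.3 -0.2] t 2.475
[0.0095, 0.0284, 0.0012] [-0.6, 0.7, -0.5]
[0.0007, 0.0021, 0.0001] [0.0, -0.0, 0.0]
[0.0, 0.0, 0.0] [0.0, 0.0, 0.0]
0.014 [[268.44267781 273.71145877]
 [351.53167238 233.09069351]]
0.008 [[267.37348272 266.03877567]
 [350.83975499 225.47419412]]
0.003 [[266.47545606 259.59441944]
 [350.25874134 219.07850277]]
```

View pics/crop2.png

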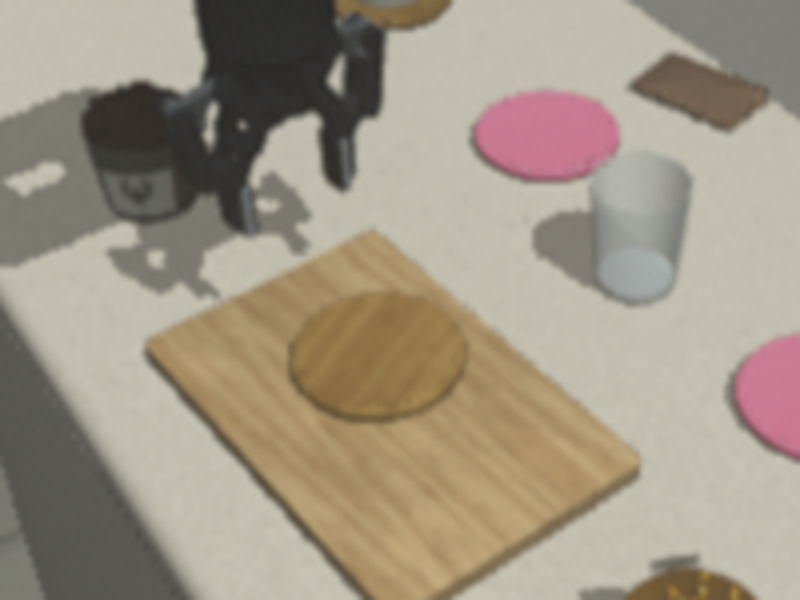

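View pics/wrist2.png

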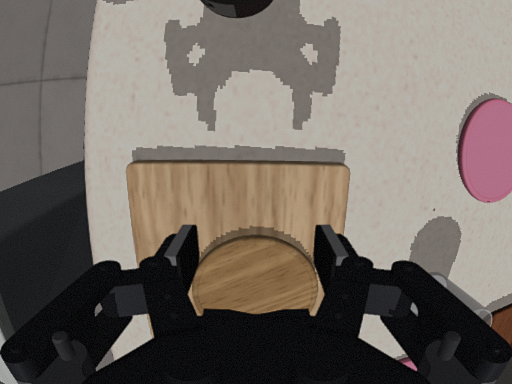

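Run:
```python
from h import *
o=ctrl.get_obs();print(o['dq'].round(2))
plan(W(-.095,.0145,.066),2,.03)
im=ctrl.get_image('scene');cv2.imwrite("pics/scene3.png",im[:,:,::-1])
a=im[120:270,140:340,::-1];cv2.imwrite('pics/crop3.png',cv2.resize(a,None,fx=4,fy=4,interpolation=cv2.INTER_CUBIC))
p=ctrl.camera_params('scene');P=ctrl.get_obs()['tool_pos']
for dz in (.014,.008,.003): print(dz,(proj(p,np.array([P+s*.03*L+.011*G-[0,0,dz] for s in(-1,1)]))-[140,120])*4)
```

```text
[-0.01 -0.02 -0.03 -0.   -0.    0.  ]
at [0.5041 0.2547 0.0707] along/lat [-0.1052  0.016 ] op 0.05976957641262047 F [-0.2 -0.1 -0.1] t 2.575
[0.0103, 0.0046, -0.0018] [-1.1, 0.7, -0.6]
[0.0, 0.0, 0.0] [-0.0, -0.0, 0.0]
0.014 [[269.79999089 271.82215059]
 [352.87644509 231.2433681 ]]
0.008 [[268.73625737 264.1387673 ]
 [352.18990047 223.61667607]]
0.003 [[267.84281556 257.68540674]
 [351.61339698 217.21240976]]
```

View pics/crop3.png

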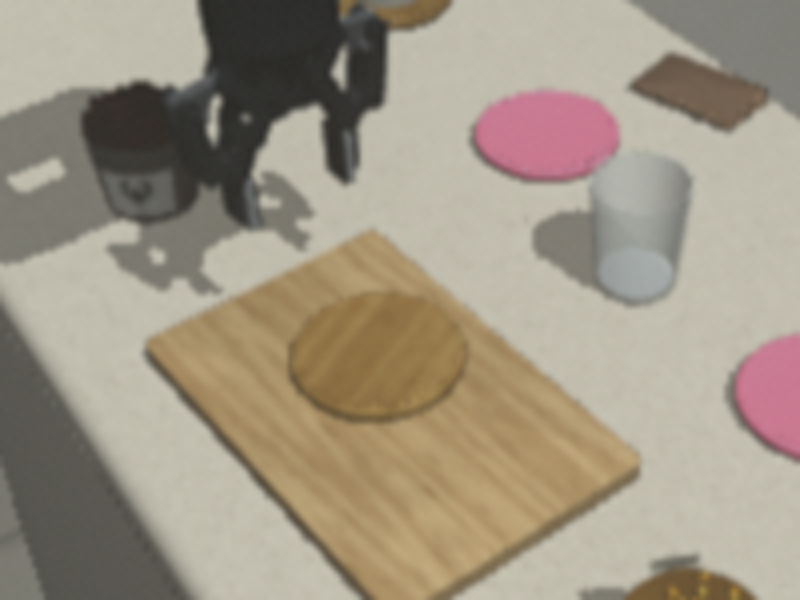

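Run:
```python
from h import *
p=ctrl.camera_params('scene')
for a,l in((-.131,.086),(.131,.086),(-.131,-.086)): print((proj(p,W(a,l,.016))-[140,120])*4)
o=ctrl.get_obs();P=o['tool_pos'];RR=R.from_rotvec(o['tool_rot']);w=ctrl.camera_params('wrist');print(w,P,RR.as_matrix().round(3))
f=192/np.tan(np.radians(w['fovy']/2))
def wp(X):
    c=R.from_rotvec(w['rotation']).inv().apply(np.atleast_2d(X)-w['eye']); th=np.arctan2(np.hypot(c[:,0],c[:,1]),c[:,2]); ph=np.arctan2(c[:,1],c[:,0])
    return np.c_[w['cx']+f*th*np.cos(ph),w['cy']+f*th*np.sin(ph)]
for dy in(.014,.007,0,-.01):
  print(dy,wp(np.array([P+RR.apply([sx,dy,sz]) for sx in(-.011,.011) for sz in (-.03,.03)])).round().tolist())
for a,l in((-.131,.086),(-.131,-.086)): print(wp(W(a,l,.016)))
cv2.imwrite("pics/wrist3.png",ctrl.get_image('wrist')[:,:,::-1])
im=ctrl.get_image('top');cv2.imwrite("pics/top3.png",cv2.resize(im[100:300,130:400,::-1],None,fx=2.8,fy=2.8))
p=ctrl.camera_params('top')
print((proj(p,np.array([P+RR.apply([sx,.01,sz]) for sx in(-.011,.011) for sz in (-.03,.03)]))-[130,100])*2.8)
```

```text
[[374.13357989 229.16059913]]
[[648.04105411 460.35931118]]
[[141.85951735 343.31978036]]
{'fovy': 65.70646984690485, 'cx': 255.80398631510337, 'cy': 187.20697430954132, 'eye': array([0.49404366, 0.31780267, 0.22996254]), 'rotation': array([2.88638993, 0.12787525, 0.04620358])} [0.50505371 0.25463116 0.07172191] [[ 0.091  0.02   0.996]
 [-0.996  0.012  0.091]
 [-0.01  -1.     0.021]]
0.014 [[210.0, 200.0], [308.0, 200.0], [212.0, 233.0], [306.0, 233.0]]
0.007 [[208.0, 204.0], [310.0, 204.0], [210.0, 238.0], [308.0, 238.0]]
0 [[206.0, 208.0], [312.0, 208.0], [208.0, 243.0], [310.0, 243.0]]
-0.01 [[203.0, 214.0], [315.0, 214.0], [206.0, 250.0], [313.0, 250.0]]
[[348.00036362 165.57567141]]
[[124.15965492 164.76298163]]
[[283.46711626 366.9184806 ]
 [278.2928694  297.72317242]
 [308.95932898 364.70914607]
 [303.56840045 295.54074232]]
```

View pics/wrist3.png

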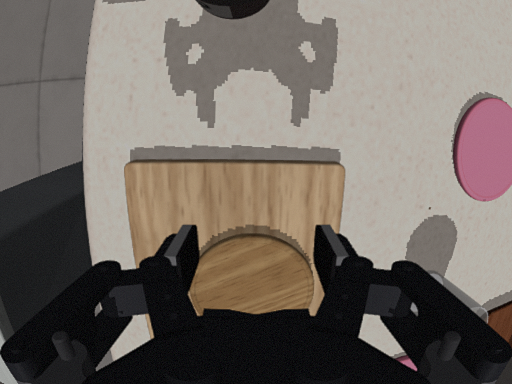

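View pics/top3.png

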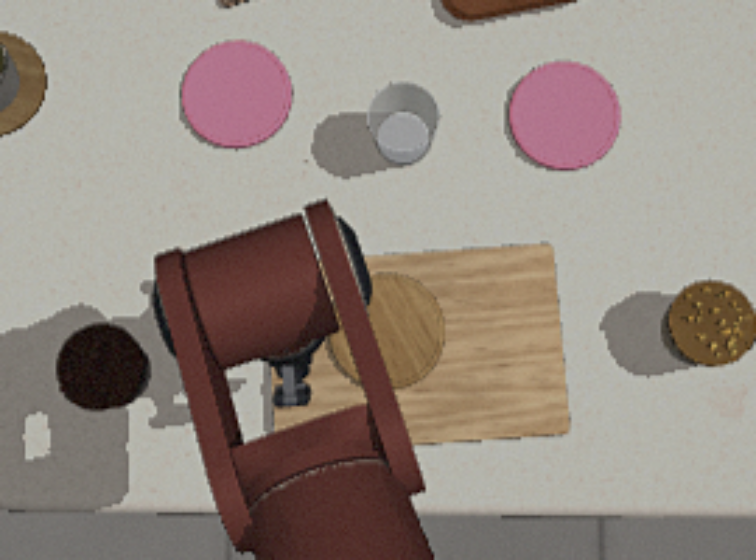

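Board corners project correctly, but the fingertips appear about 40 mm higher in all three views than the nominal "14 mm ahead of TCP". I'll descend in stages and recheck.

{"method": "servo_tool", "body": {
  "delta_pos": [
    [0.008,0.012,-0.001],
    [0.002,0.012,0],
    [0,0,0]
  ],
  "dr": [
    [-1.1,0.6,-0.6],
    [0,0,0],
    [0,0,0]
  ],
  "grip": [0.7,0.7,0.7]
}}

```text
t: 3.1
tool_pos: [0.5075, 0.2438, 0.0489]
tool_rot: [-1.242, 1.148, -1.153]
contact_force: [-0.0, 0.2, 1.2]
opening: 0.0597
```

```bash
cat >> h.py <<'E'
def wp(w,X):
    f=192/np.tan(np.radians(w['fovy']/2))
    c=R.from_rotvec(w['rotation']).inv().apply(np.atleast_2d(X)-w['eye']); th=np.arctan2(np.hypot(c[:,0],c[:,1]),c[:,2]); ph=np.arctan2(c[:,1],c[:,0])
    return np.c_[w['cx']+f*th*np.cos(ph),w['cy']+f*th*np.sin(ph)]
def tips(tag,dys=(.014,0,-.015,-.03)):
    im=ctrl.get_image('scene'); o=ctrl.get_obs();P=o['tool_pos'];RR=R.from_rotvec(o['tool_rot']);p=ctrl.camera_params('scene')
    a=cv2.resize(im[120:270,140:340,::-1],None,fx=4,fy=4,interpolation=cv2.INTER_CUBIC)
    cols=[(0,0,255),(0,255,0),(255,0,0),(0,255,255)]
    for dy,c in zip(dys,cols):
        for s in(-.03,.03):
            q=((proj(p,P+RR.apply([.011,dy,s]))-[140,120])*4+2)[0]; cv2.circle(a,tuple(int(v) for v in q),3,c,-1)
    cv2.imwrite(f'pics/crop{tag}.png',a); print(P.round(4),np.round(fr(P),4))
E
python3 - <<'E'
from h import *
plan(W(-.095,.0145,.04),2,.03)
tips('4')
cv2.imwrite("pics/wrist4.png",ctrl.get_image('wrist')[:,:,::-1])
E
```

```text
at [0.5075 0.2438 0.0489] along/lat [-0.0941  0.0186] op 0.05969738743460004 F [-0.   0.2  1.2] t 3.1
[-0.0008, 0.0089, -0.0041] [-0.3, -0.1, -0.0]
[0.0, 0.0, 0.0] [-0.0, -0.0, -0.0]
[0.5079 0.2441 0.0495] [-0.0943  0.019 ]
```

View pics/crop4.png

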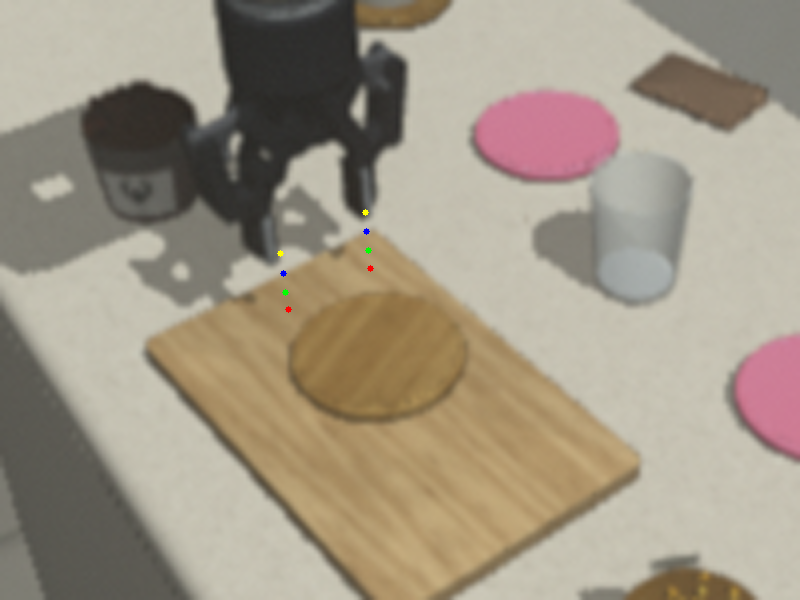

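View pics/wrist4.png

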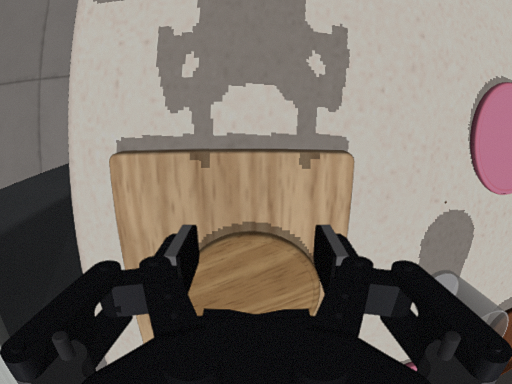

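Tips again match about dy = -0.03 (yellow marks). I'll step down further and use the shadows as a check.

{"method": "servo_tool", "body": {
  "delta_pos": [
    [0,0.007,-0.004],
    [0,0.005,0],
    [0,0,0]
  ],
  "dr": [
    [0,0,0],
    [0,0,0],
    [0,0,0]
  ],
  "grip": [0.7,0.7,0.7]
}}

```text
t: 3.58
tool_pos: [0.504, 0.2441, 0.0374]
tool_rot: [-1.24, 1.146, -1.153]
contact_force: [-0.1, 0.0, -1.0]
opening: 0.0597
```

Run:
```python
from h import *
plan(W(-.095,.0145,.04),1,.03)
tips('5')
cv2.imwrite("pics/wrist5.png",ctrl.get_image('wrist')[:,:,::-1])
```

```text
at [0.504  0.2441 0.0374] along/lat [-0.0947  0.0152] op 0.05969977168088205 F [-0.1  0.  -1. ] t 3.575
[-0.0003, -0.0026, -0.0007] [-0.4, -0.1, -0.0]
[0.5042 0.2441 0.0376] [-0.0947  0.0153]
```

View pics/crop5.png

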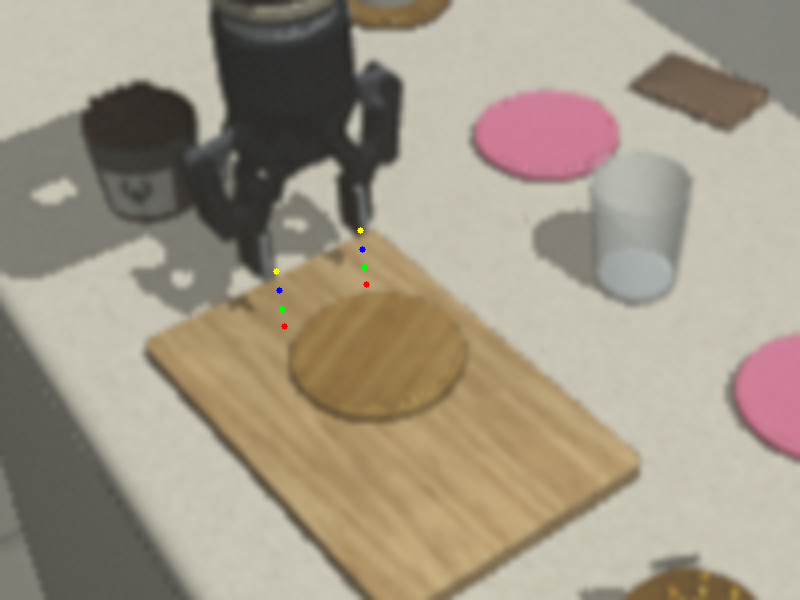

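View pics/wrist5.png

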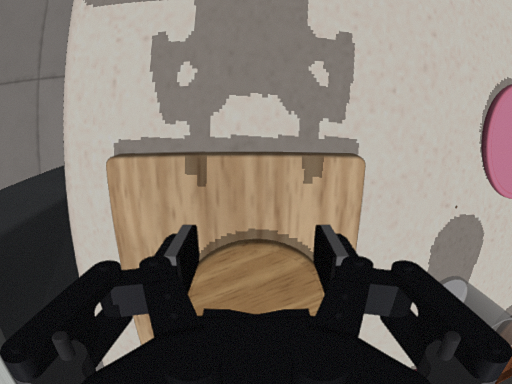

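{"method": "servo_tool", "body": {
  "delta_pos": [
    [0,0.006,0],
    [0,0.006,0],
    [0,0,0]
  ],
  "dr": [
    [0,0,0],
    [0,0,0],
    [0,0,0]
  ],
  "grip": [0.7,0.7,0.7]
}}

```text
t: 4.05
tool_pos: [0.5047, 0.2443, 0.0253]
tool_rot: [-1.239, 1.146, -1.154]
contact_force: [1.6, -0.7, -0.5]
opening: 0.0596
```

Run:
```python
from h import *
plan(W(-.095,.0145,.04),1,.03)
tips('6')
cv2.imwrite("pics/wrist6.png",ctrl.get_image('wrist')[:,:,::-1])
```

```text
at [0.5047 0.2443 0.0253] along/lat [-0.0948  0.0158] op 0.059575047107229086 F [ 1.6 -0.7 -0.5] t 4.05
[-0.0002, -0.0148, -0.0012] [-0.5, -0.1, -0.1]
[0.5049 0.2444 0.0256] [-0.0949  0.0161]
```

View pics/crop6.png

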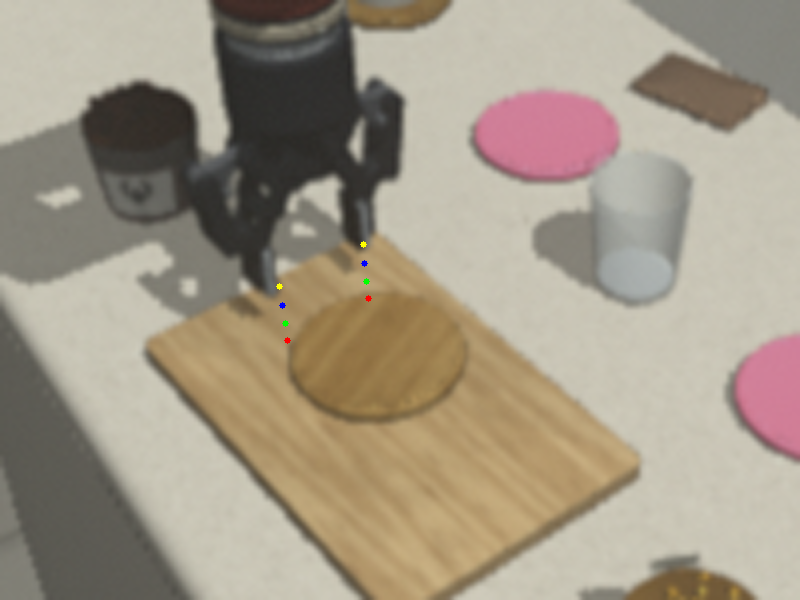

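View pics/wrist6.png

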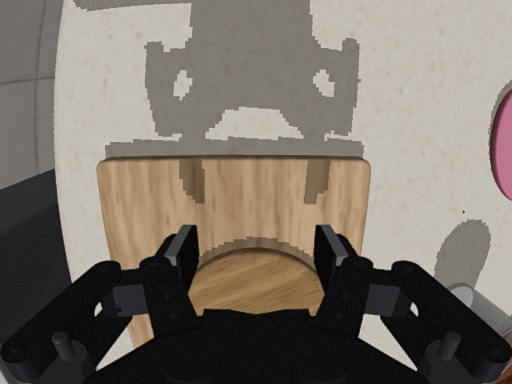

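{"method": "servo_tool", "body": {
  "delta_pos": [
    [0,0.004,0],
    [0,0.004,0],
    [0,0,0]
  ],
  "dr": [
    [0,0,0],
    [0,0,0],
    [0,0,0]
  ],
  "grip": [0.7,0.7,0.7]
}}

```text
t: 4.53
tool_pos: [0.5054, 0.2445, 0.0176]
tool_rot: [-1.237, 1.145, -1.154]
contact_force: [0.4, -0.9, 0.6]
opening: 0.0598
```

Run:
```python
from h import *
plan(W(-.095,.0145,.04),1,.03)
tips('7')
im=ctrl.get_image('wrist')[150:310,150:360,::-1]
cv2.imwrite("pics/wrist7.png",cv2.resize(im,None,fx=3.5,fy=3.5,interpolation=cv2.INTER_CUBIC))
```

```text
at [0.5054 0.2445 0.0176] along/lat [-0.095   0.0166] op 0.05978324249122218 F [ 0.4 -0.9  0.6] t 4.525
[-0.0, -0.0224, -0.0019] [-0.6, -0.1, -0.1]
[0.5056 0.2446 0.0178] [-0.095   0.0167]
```

View pics/crop7.png

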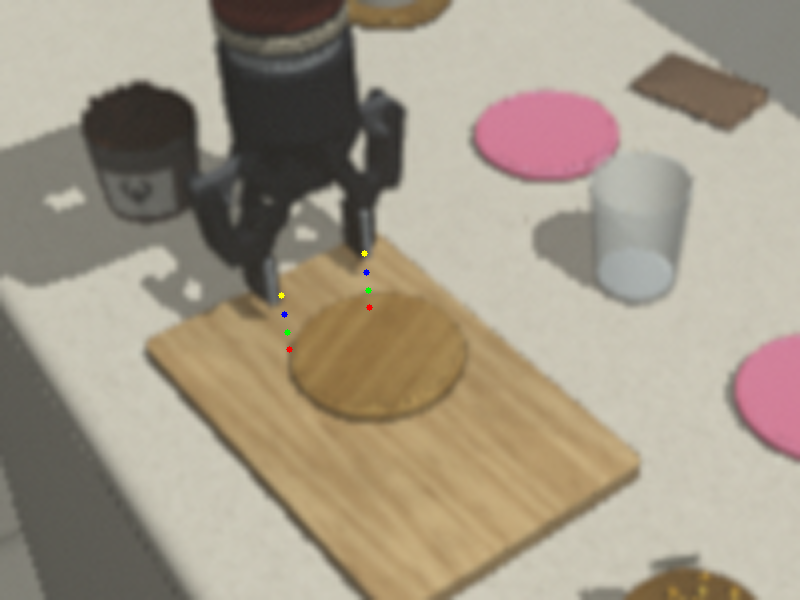

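View pics/wrist7.png

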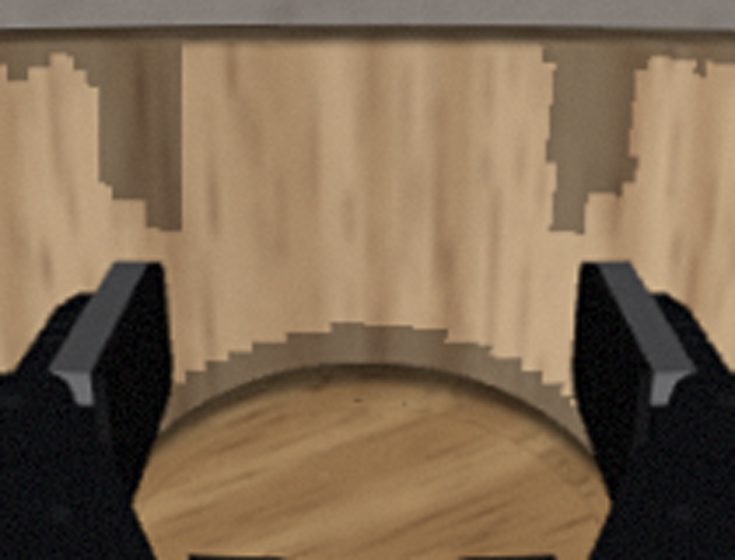

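```bash
cat >> h.py <<'E'
def wun(w,uv,z):
    f=192/np.tan(np.radians(w['fovy']/2)); uv=np.atleast_2d(np.asarray(uv,float))-[w['cx'],w['cy']]
    r=np.hypot(*uv.T); th=r/f; d=np.c_[uv/r[:,None]*np.sin(th)[:,None],np.cos(th)]
    d=R.from_rotvec(w['rotation']).apply(d); s=(z-w['eye'][2])/d[:,2]; return (w['eye']+s[:,None]*d)[:,:2]
E
python3 - <<'E'
from h import *
w=ctrl.camera_params('wrist');o=ctrl.get_obs();print(o['tool_pos'],w['eye'])
c=lambda x,y:(150+x/3.5,150+y/3.5)
for n,uv,z in(('tipL rear',c(165,262),.021),('tipL front',c(170,360),.021),('tipR rear',c(580,262),.021),('tipR front',c(575,360),.021),('coaster rear',c(372,365),.027),('board end',c(372,32),.016)):
    for zz in (z,z+.02): print(n,zz,np.round(fr(wun(w,uv,zz)[0]),4))
E
```

```text
[0.50567639 0.24460222 0.01796946] [0.49699614 0.30935836 0.17569954]
tipL rear 0.021 [-0.0969 -0.0184]
tipL rear 0.041 [-0.1051 -0.0143]
tipL front 0.021 [-0.0789 -0.0189]
tipL front 0.041 [-0.0894 -0.0147]
tipR rear 0.021 [-0.0965  0.049 ]
tipR rear 0.041 [-0.1047  0.0444]
tipR front 0.021 [-0.0784  0.0495]
tipR front 0.041 [-0.089   0.0448]
coaster rear 0.027 [-0.0815  0.0151]
coaster rear 0.047 [-0.0921  0.0148]
board end 0.016 [-0.1333  0.0152]
board end 0.036000000000000004 [-0.1367  0.015 ]
```

{"method": "servo_tool", "body": {
  "delta_pos": [
    [0,0.004,0],
    [0,0.003,0],
    [0,0,0]
  ],
  "dr": [
    [0,0,0],
    [0,0,0],
    [0,0,0]
  ],
  "grip": [0.7,0.7,0.7]
}}

```text
t: 5.0
tool_pos: [0.5059, 0.2447, 0.0107]
tool_rot: [-1.236, 1.144, -1.154]
contact_force: [-0.2, -0.9, 0.4]
opening: 0.0601
```

Run:
```python
from h import *
plan(W(-.095,.0145,.04),1,.03)
im=ctrl.get_image('wrist')[150:310,150:360,::-1]
cv2.imwrite("pics/wrist8.png",cv2.resize(im,None,fx=3.5,fy=3.5,interpolation=cv2.INTER_CUBIC))
tips('8')
```

```text
at [0.5059 0.2447 0.0107] along/lat [-0.0951  0.0171] op 0.0600937672105309 F [-0.2 -0.9  0.4] t 5.0
[0.0001, -0.0294, -0.0023] [-0.6, -0.1, -0.1]
[0.5061 0.2447 0.0109] [-0.0952  0.0172]
```

View pics/wrist8.png

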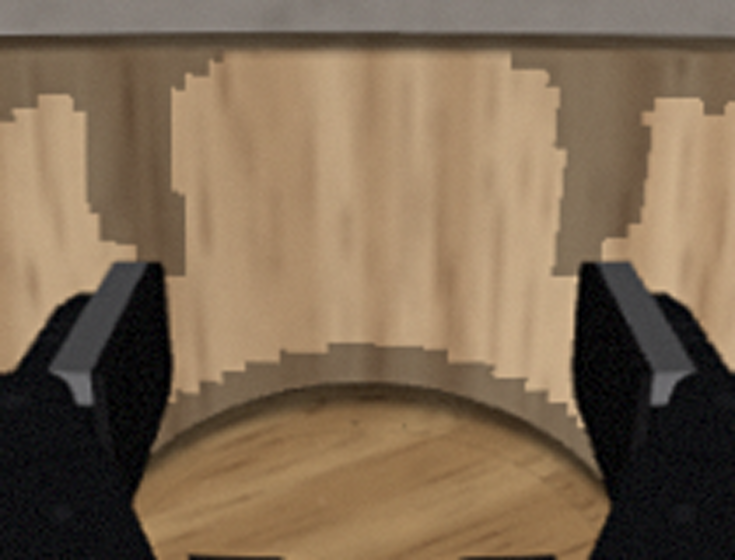

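View pics/crop8.png

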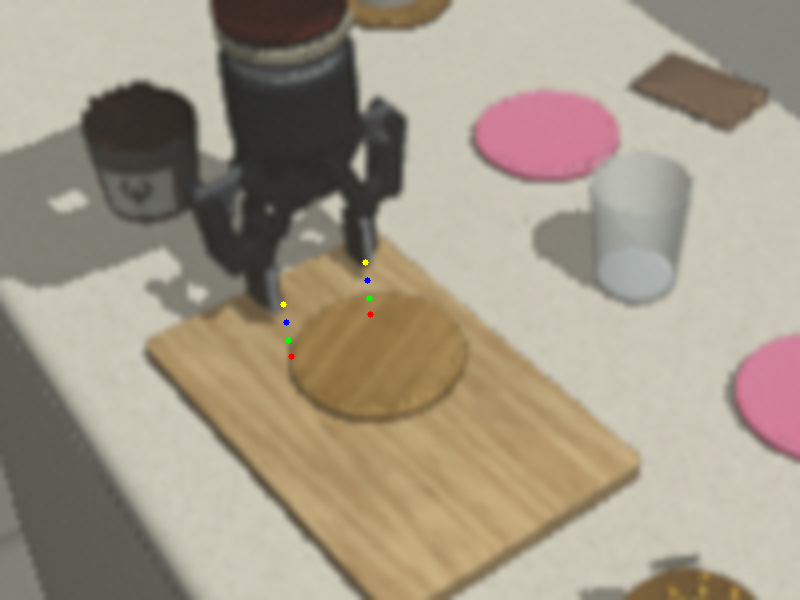

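{"method": "servo_tool", "body": {
  "delta_pos": [
    [0,0.005,-0.002],
    [0,0.004,0],
    [0,0,0]
  ],
  "dr": [
    [-0.3,0,0],
    [-0.3,0,0],
    [0,0,0]
  ],
  "grip": [0.7,0.7,0.7]
}}

```text
t: 5.48
tool_pos: [0.504, 0.2446, 0.0014]
tool_rot: [-1.244, 1.152, -1.15]
contact_force: [0.8, 0.7, -0.6]
opening: 0.0594
```

Run:
```python
from h import *
plan(W(-.095,.0145,.04),1,.03)
im=ctrl.get_image('wrist')[150:310,150:360,::-1]
cv2.imwrite("pics/wrist9.png",cv2.resize(im,None,fx=3.5,fy=3.5,interpolation=cv2.INTER_CUBIC))
tips('9')
```

```text
at [0.504  0.2446 0.0014] along/lat [-0.0952  0.0152] op 0.05941253834924321 F [ 0.8  0.7 -0.6] t 5.475
[0.0001, -0.03, -0.0006] [0.0, -0.1, -0.1]
[0.5042 0.2447 0.0017] [-0.0952  0.0154]
```

View pics/wrist9.png

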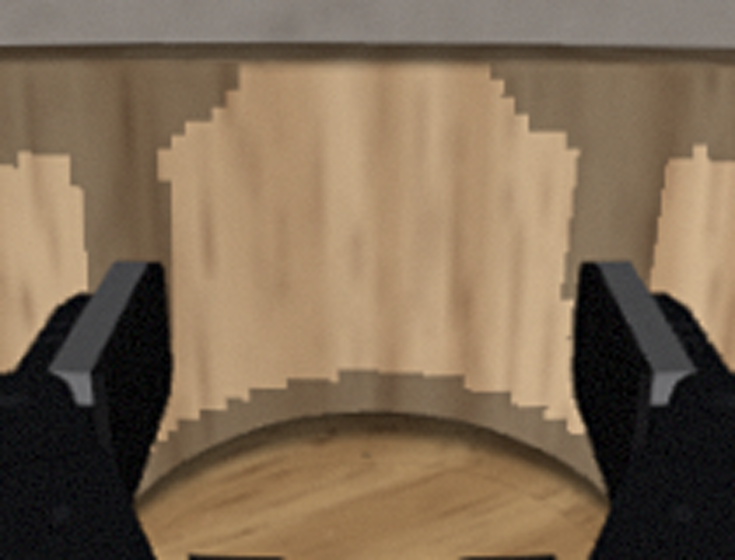

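View pics/crop9.png

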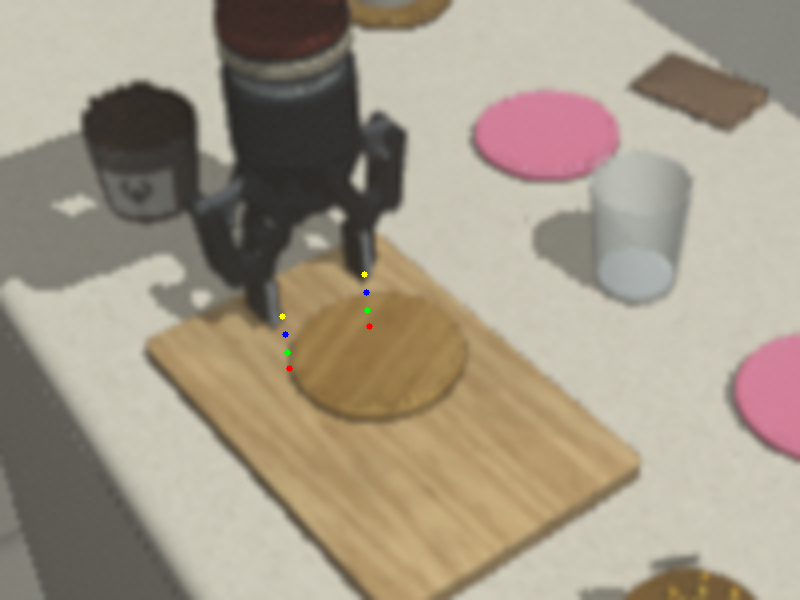

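Shadow and jaw spacing agree: tips are about 7–8 mm above the board. I'll go down 3 mm more and start the push gently.

{"method": "servo_tool", "body": {
  "delta_pos": [
    [0,0.003,0],
    [0.008,0.0,0],
    [0.008,0,0]
  ],
  "dr": [
    [0,0,0],
    [0,0,0],
    [0,0,0]
  ],
  "grip": [0.7,0.7,0.7]
}}

```text
t: 5.95
tool_pos: [0.5057, 0.2282, -0.0013]
tool_rot: [-1.244, 1.15, -1.149]
contact_force: [-0.8, 0.5, -0.0]
opening: 0.06
```

Run:
```python
from h import *
plan(W(-.095,.0145,-.002),1,.03)
im=ctrl.get_image('wrist')[150:310,150:360,::-1]
cv2.imwrite("pics/wrist10.png",cv2.resize(im,None,fx=3.5,fy=3.5,interpolation=cv2.INTER_CUBIC))
tips('10')
```

```text
at [ 0.5057  0.2282 -0.0013] along/lat [-0.0788  0.0156] op 0.059952931912793904 F [-0.8  0.5 -0. ] t 5.95
[-0.0162, 0.0007, -0.0011] [-0.1, -0.0, -0.1]
[ 0.5057  0.2279 -0.0013] [-0.0784  0.0156]
```

View pics/wrist10.png

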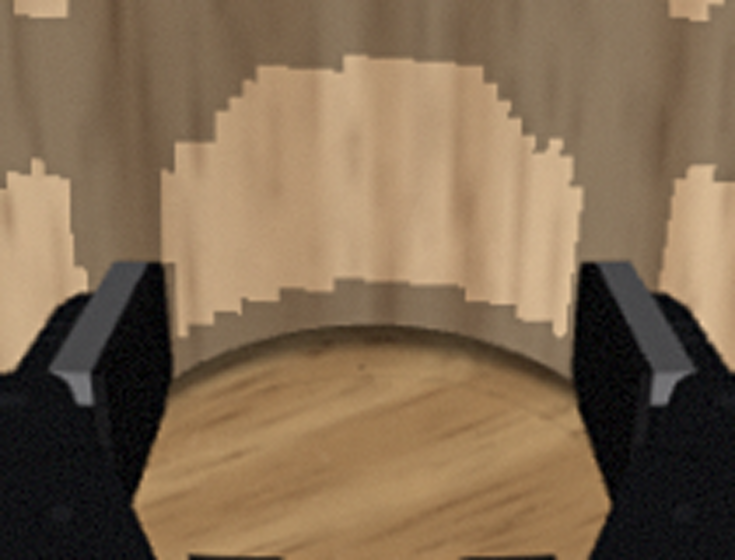

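View pics/crop10.png

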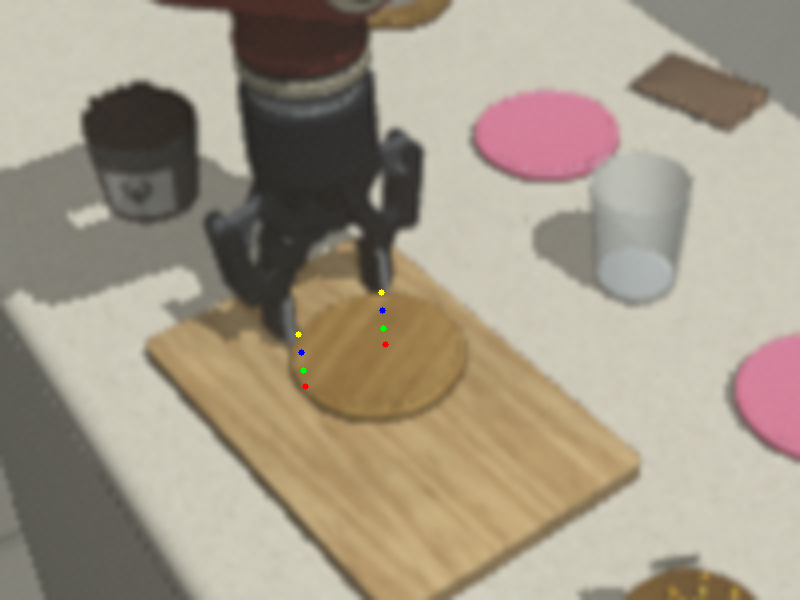

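{"method": "servo_tool", "body": {
  "delta_pos": [
    [0.007,0.0,-0.001],
    [0.007,0,0],
    [0.007,0,0],
    [0.007,0,0],
    [0,0,0]
  ],
  "dr": [
    [0,0,0],
    [0,0,0],
    [0,0,0],
    [0,0,0],
    [0,0,0]
  ],
  "grip": [0.7,0.7,0.7,0.7,0.7]
}}

```text
t: 6.68
tool_pos: [0.5071, 0.1975, -0.0012]
tool_rot: [-1.243, 1.152, -1.151]
contact_force: [-0.6, -0.4, 0.4]
opening: 0.0601
```

Run:
```python
from h import *
plan(W(-.095,.0145,-.002),1,.03)
im=ctrl.get_image('wrist')[150:310,150:360,::-1]
cv2.imwrite("pics/wrist11.png",cv2.resize(im,None,fx=3.5,fy=3.5,interpolation=cv2.INTER_CUBIC))
tips('11')
```

```text
at [ 0.5071  0.1975 -0.0012] along/lat [-0.048   0.0145] op 0.06014276291765545 F [-0.6 -0.4  0.4] t 6.675
[-0.03, 0.0006, -0.0001] [-0.1, -0.1, -0.1]
[ 0.5071  0.198  -0.0012] [-0.0485  0.0146]
```

View pics/wrist11.png

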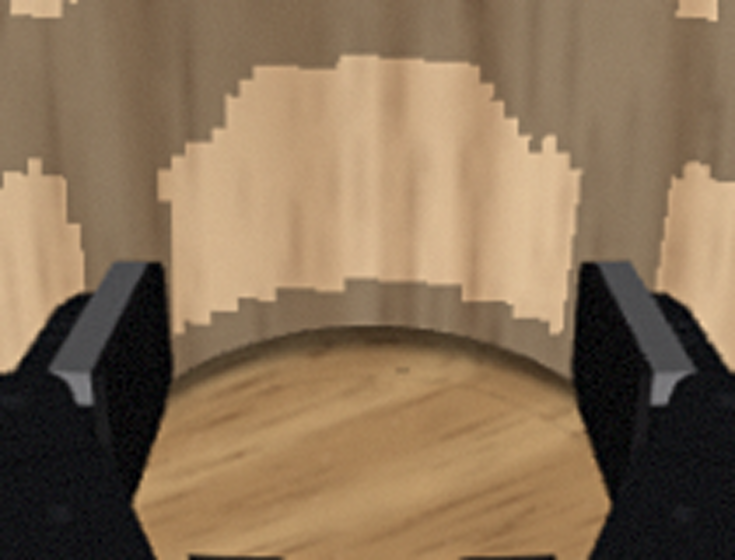

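View pics/crop11.png

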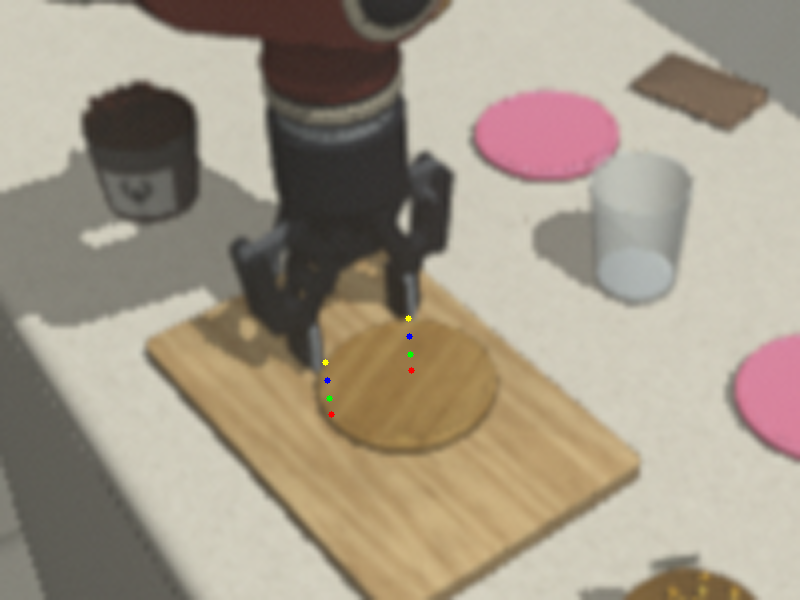

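The coaster is sliding squarely with the fingers, now centred at about crop (408,385). I'll measure its position on the board before going on.

```bash
cat >> h.py <<'E'
from scipy.optimize import least_squares
def measure(cam='scene'):
    im,p,o=look(cam,("board","coaster"))
    res={}
    for d in o['coaster']:
        c=unproj(p,outline(d['pixels']),.0245)
        a=np.array([fr(x) for x in c])
        if abs(a[:,1].mean())>.08 or abs(a[:,0].mean())>.22: continue
        for _ in range(1):
            r=least_squares(lambda v:np.hypot(a[:,0]-v[0],a[:,1]-v[1])-.052,a.mean(0),loss='soft_l1',f_scale=.001)
        print(cam,'coaster along/lat',r.x.round(4),'front',a[:,0].max().round(4),'score',round(d['score'],2))
    for d in o['board'][:1]:
        b=np.array([fr(x) for x in unproj(p,outline(d['pixels']),.016)])
        print(' board ext',np.percentile(b,[1,99],axis=0).round(4).tolist(),'n',len(b))
    return im
E
python3 - <<'E'
from h import *
measure('scene');measure('top')
plan(W(-.095,.0145,-.002),1,.03)
E
```

```text
scene coaster along/lat [0.0049 0.0131] front 0.0592 score 0.66
top coaster along/lat [-0.0368 -0.0522] front 0.0113 score 0.67
 board ext [[0.0326, -0.0851], [0.1294, 0.0859]] n 196
at [ 0.5071  0.1983 -0.0012] along/lat [-0.0488  0.0145] op 0.05952967018443377 F [-0.9 -0.4  0.7] t 7.075
[-0.03, 0.0006, -0.0001] [-0.1, -0.1, -0.1]
```

{"method": "servo_tool", "body": {
  "delta_pos": [
    [0.008,0,0],
    [0.01,0,0],
    [0.01,0,0],
    [0.01,0,0],
    [0.008,0,0]
  ],
  "dr": [
    [0,0,0],
    [0,0,0],
    [0,0,0],
    [0,0,0],
    [0,0,0]
  ],
  "grip": [0.7,0.7,0.7,0.7,0.7]
}}

```text
t: 7.7
tool_pos: [0.5109, 0.1495, -0.0012]
tool_rot: [-1.243, 1.151, -1.15]
contact_force: [0.4, 0.6, -0.0]
opening: 0.0597
```

Run:
```python
from h import *
plan(W(.045,.0145,-.0015),5,.01)
measure('scene')
tips('12')
```

```text
at [ 0.5109  0.1495 -0.0012] along/lat [0.0001 0.0145] op 0.059680921403689836 F [ 0.4  0.6 -0. ] t 7.7
[0.01, 0.0, 0.0] [-0.1, -0.0, -0.1]
[0.01, 0.0001, 0.0] [-0.0, 0.0, -0.0]
[0.01, 0.0001, 0.0] [-0.0, -0.0, -0.0]
[0.01, 0.0001, 0.0] [-0.0, -0.0, -0.0]
[0.0049, 0.0, 0.0] [-0.0, -0.0, -0.0]
scene coaster along/lat [0.0526 0.0139] front 0.105 score 0.56
 board ext [[-0.1335, -0.0917], [0.1367, 0.084]] n 369
[ 0.5109  0.1502 -0.0013] [-0.0005  0.0145]
```

View pics/crop12.png

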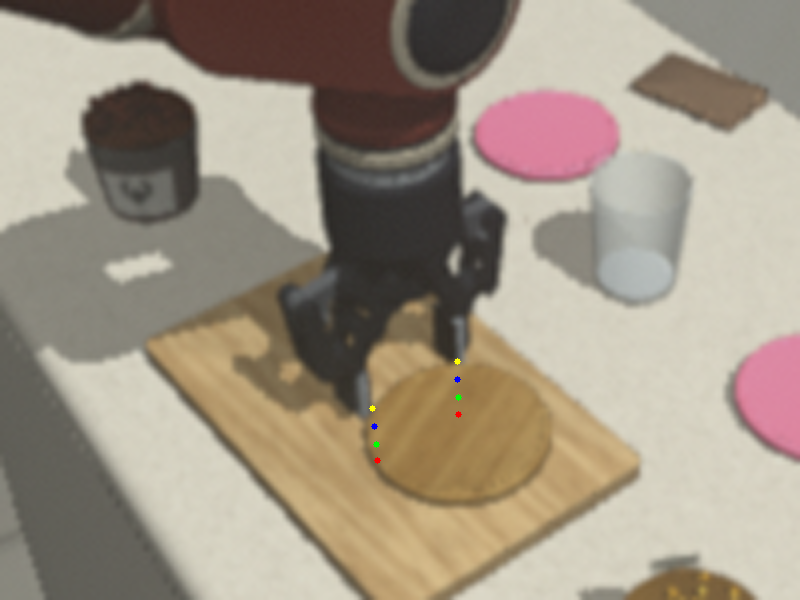

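The coaster centre is now 53 mm along and in line. I'll push 46 mm more, then measure.

{"method": "servo_tool", "body": {
  "delta_pos": [
    [0.01,0,0],
    [0.01,0,0],
    [0.01,0,0],
    [0.01,0,0],
    [0.005,0,0]
  ],
  "dr": [
    [0,0,0],
    [0,0,0],
    [0,0,0],
    [0,0,0],
    [0,0,0]
  ],
  "grip": [0.7,0.7,0.7,0.7,0.7]
}}

```text
t: 8.52
tool_pos: [0.5147, 0.1029, -0.0013]
tool_rot: [-1.244, 1.15, -1.149]
contact_force: [-0.7, -1.0, 0.4]
opening: 0.0597
```

Run:
```python
from h import *
plan(W(.06,.0145,-.0015),2,.01)
im=measure('scene');measure('top')
a=im[140:330,160:380,::-1];cv2.imwrite('pics/crop13.png',cv2.resize(a,None,fx=3.5,fy=3.5,interpolation=cv2.INTER_CUBIC))
```

```text
at [ 0.5147  0.1029 -0.0013] along/lat [0.0469 0.0144] op 0.05974375416968905 F [-0.7 -1.   0.4] t 8.525
[0.01, 0.0001, 0.0] [-0.1, 0.0, -0.1]
[0.0031, 0.0, 0.0] [0.0, -0.0, 0.0]
scene coaster along/lat [0.0989 0.0134] front 0.1516 score 0.97
 board ext [[-0.1332, -0.0917], [0.137, 0.073]] n 250
top coaster along/lat [ 0.095  -0.0628] front 0.1194 score 0.55
 board ext [[-0.134, -0.0878], [-0.0045, 0.0873]] n 229
```

View pics/crop13.png

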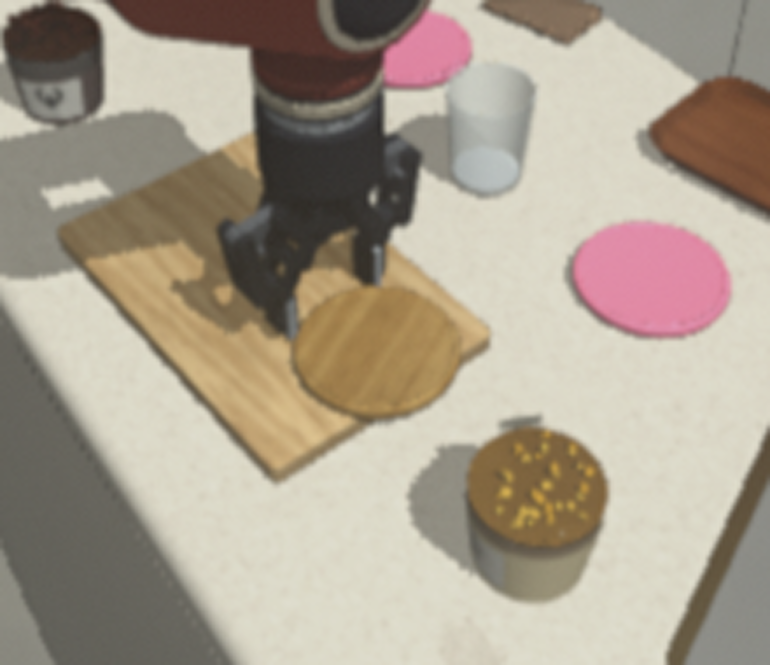

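Overhang is about 20 mm so far. I need about 15–16 mm more.

{"method": "servo_tool", "body": {
  "delta_pos": [
    [0.008,0,0],
    [0.006,0,0],
    [0.0025,0,0],
    [0,0,0]
  ],
  "dr": [
    [0,0,0],
    [0,0,0],
    [0,0,0],
    [0,0,0]
  ],
  "grip": [0.7,0.7,0.7,0.7]
}}

```text
t: 9.32
tool_pos: [0.516, 0.0867, -0.0014]
tool_rot: [-1.244, 1.149, -1.147]
contact_force: [-1.0, 0.1, -0.5]
opening: 0.06
```

Run:
```python
from h import *
plan(W(.06,.0145,-.0015),1,.01)
im=measure('scene')
plan(W(.02,.0145,-.0015),1,.01)
a=im[180:290,220:330,::-1];cv2.imwrite('pics/crop14.png',cv2.resize(a,None,fx=5.4,fy=5.4,interpolation=cv2.INTER_CUBIC))
```

```text
at [ 0.516   0.0867 -0.0014] along/lat [0.0632 0.0145] op 0.060007487892049315 F [-1.   0.1 -0.5] t 9.325
[-0.0032, 0.0001, 0.0] [-0.1, 0.1, -0.1]
scene coaster along/lat [0.115  0.0133] front 0.1691 score 0.7
 board ext [[-0.1337, -0.0917], [0.1364, 0.0827]] n 249
at [ 0.5159  0.0869 -0.0014] along/lat [0.0629 0.0144] op 0.05978365990126761 F [ 0.3  0.6 -0.3] t 9.475
[-0.01, 0.0, 0.0] [-0.1, 0.1, -0.1]
```

View pics/crop14.png

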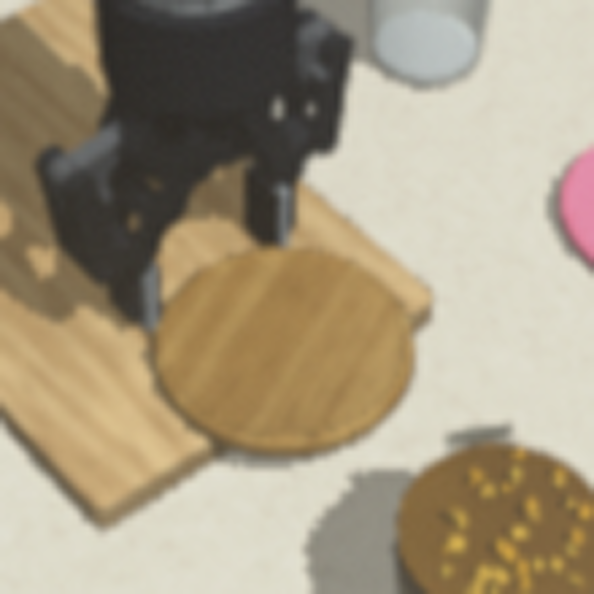

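The overhang now reads about a third. I'll draw back along the board, then rise.

{"method": "servo_tool", "body": {
  "delta_pos": [
    [-0.012,0,0],
    [-0.02,0,0],
    [-0.01,-0.02,0],
    [0,-0.05,0],
    [0,-0.05,0]
  ],
  "dr": [
    [0,0,0],
    [0,0,0],
    [0,0,0],
    [0,0,0],
    [0,0,0]
  ],
  "grip": [0.7,0.7,0.7,0.7,0.7]
}}

```text
t: 10.1
tool_pos: [0.5074, 0.1327, 0.1159]
tool_rot: [-1.254, 1.156, -1.14]
contact_force: [0.5, -0.2, 0.3]
opening: 0.0601
```

{"method": "servo_tool", "body": {
  "delta_pos": [
    [-0.02,-0.04,-0.03],
    [-0.05,0,-0.03],
    [-0.055,0,-0.02],
    [-0.05,0,-0.02],
    [-0.05,0,0]
  ],
  "dr": [
    [0,0,0],
    [0,0,0],
    [0,0,0],
    [0,0,0],
    [0,0,0]
  ],
  "grip": [0.7,0.7,0.7,0.7,0.7]
}}

```text
t: 10.72
tool_pos: [0.3889, 0.3564, 0.1672]
tool_rot: [-1.238, 1.15, -1.146]
contact_force: [-0.2, 0.2, 0.9]
opening: 0.0595
```

{"method": "servo_tool", "body": {
  "delta_pos": [
    [-0.04,0,0],
    [-0.03,0,0],
    [0,0,0],
    [0,0,0]
  ],
  "dr": [
    [0,0,0],
    [0,0,0],
    [0,0,0],
    [0,0,0]
  ],
  "grip": [0.7,0.7,0.7,0.7]
}}

```text
t: 11.22
tool_pos: [0.3788, 0.4333, 0.1676]
tool_rot: [-1.241, 1.144, -1.14]
contact_force: [0.4, 0.1, 0.3]
opening: 0.0597
```

Run:
```python
from h import *
o=ctrl.get_obs();print(o['tool_pos'],o['contact_force'],o['dq'].round(2))
measure('scene');im=measure('top')
a=im[110:290,140:410,::-1];cv2.imwrite('pics/crop15.png',cv2.resize(a,None,fx=2.8,fy=2.8,interpolation=cv2.INTER_CUBIC))
p=ctrl.camera_params('top')
for l in('golden_pudding','dark_pudding','glass'):
    for d in ctrl.masks_of('top',l)[:1]: print(l,np.array(d['extent']).round())
```

```text
[0.37876552 0.43325989 0.16756977] [0.35153938 0.08938582 0.31524261] [ 0.01  0.01 -0.    0.   -0.    0.  ]
scene coaster along/lat [0.1147 0.013 ] front 0.1685 score 0.61
 board ext [[-0.1355, -0.0931], [0.1376, 0.0886]] n 311
top coaster along/lat [0.1156 0.0158] front 0.1673 score 0.7
 board ext [[-0.1326, -0.0874], [0.1307, 0.0888]] n 364
golden_pudding [365. 202. 401. 231.]
dark_pudding [151. 214. 185. 245.]
glass [259. 126. 291. 161.]
```

View pics/crop15.png

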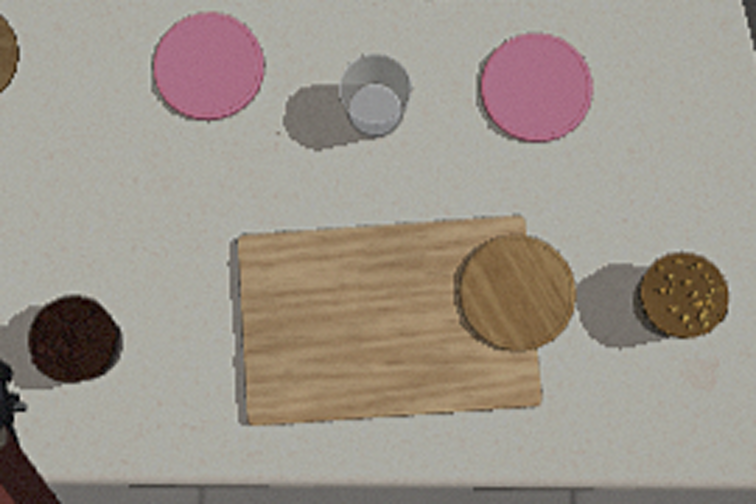

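The coaster overhangs the golden end by about 36 mm. The board, puddings and glass stand at the same pixels as at the start, and the hand is clear.

```bash
python3 -c "
from station import ctrl
print(ctrl.finish_job())"
```

```text
the job is handed in; nothing more can be done
None
```

The coaster now hangs about 36 mm (35% of its width) over the golden-pudding end of the board, and I have handed the job in. I pushed it about 140 mm along the board with both fingertips astride it, without lifting it, then drew the hand back and up.

**Last checks:**
- **Overhang:** the coaster's centre reads 115.6 mm from the board's middle in the top view and 114.7 mm in the scene view. Both views agree to about 1 mm.
- **Long sides:** the coaster sits about 15 mm off the board's centre line, so it stays clear of both long sides.
- **Other items:** the board, both puddings and the glass show at the same pixels as at the start. Contact force stayed within the noise (about 1 N) at every reading. The whole job took about 11 s of the 48 s allowed.

**A disagreement:** the fingertips did not match the stated "14 mm ahead of the TCP". The images put them about 20–30 mm behind it at the opening I used. I set the push height from the wrist view and the finger shadows instead.

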